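# Seat a board carrier in the soldering fixture and snap its side clamp into lock

### The job

With the fingertips, push the circuit-board carrier along its channel until it sits fully home against the end stop, and then push the clamp's lever round past its dead point so that it snaps into lock and the clamp holds the carrier. Push only: do not lift the carrier, and leave the spool, the cutters and the cup where they are.

Things in the scene. Friction and masses are not known exactly. Their poses are not given: they have to be found in the camera images.
- fixture: Aluminium soldering fixture fixed to the bench; place and yaw vary. Origin on the bench under the middle of the carrier's home place; x along the channel to the end stop (roughly away from the robot), y to the side clamp, z up. Base plate 12 mm thick, x -110 to +80, y -75 to +175. Two rails along x: x -60 to +60, inner faces at y -46.5 and +46.5, tops at z 30; the +y one has a gap at x 0.
- end_stop (a point): Middle of the near face of the end stop, the steel bar across the far end of the channel: at x 60, y 0 in the fixture frame, 12 mm thick, its top 36 mm above the bench. The carrier is home when its far end face touches this.
- clamp_block (a point): Middle of the top of the grey clamp block under the lever (fixture x -22 to +22, y 72 to 160 mm), 34 mm above the bench.
- carrier: Loose grey tray, 120 (x) x 90 (y) x 12 mm, 0.17 to 0.35 kg, with a brown circuit board on it, lying flat in the channel on the base plate. Origin: centre of its underside; axes like the fixture's. It starts 15 to 40 mm short of home, towards the fixture's -x. It slides with a few newtons; 1.5 mm play to each rail.
- carrier_mid (a point): Centre of the carrier's tray, half-way up its 12 mm. Home, it lies at x = 0 and y within 1.5 mm of 0 in the fixture's frame, 18 mm above the bench.
- carrier_lip (a point): Middle of the outer (-x) face of the upright lip on the carrier's near end, the place to push. The lip is 70 mm wide (y), 6 thick, and rises from 24 to 46 mm above the bench; this point is 35 mm above the bench. Its face is flush with the tray's end face, 60 mm from carrier_mid.
- lever (a joint): Lever angle about the upright pin, rad; grows clockwise seen from above. At value q the lever points (167.3 deg - q) counter-clockwise from fixture x: at 0 (open) to -x and a little +y. Dead point 1.35 (points to +y); beyond it a spring snaps it to the lock stop at 1.65, where it stays; let go short of it, it springs back open. Starts at 0. A push at lever_grip takes up to about 8 N.
- lever_pivot (a point): Point on the lever's pin, fixed in the fixture at x 0, y 125 mm, level with the lever's axis, 50 mm above the bench.
- lever_grip (a point): Point on the lever's axis, 85 mm out from the pin, 50 mm above the bench, in the black round level grip (18 mm diameter, from 40 to 105 mm out, rounded end at 114 mm); inward of it a 12 mm steel bar to the pin. Only the bench or base plate lies below the grip.
- foot: Black rubber pressure foot of the clamp, 18 x 6 x 10 mm, origin at the middle of its front face. Turning the lever drives it along fixture -y, from y 59 mm to the carrier's +y side, which it presses (sprung) with several newtons in lock.
- spool: Grey solder spool standing on the bench, 56 mm diameter, 46 high, on the fixture's -y side; origin centre of its underside. Leave alone.
- cutters: Small side cutters lying on the bench beyond the end stop, about 110 x 56 x 12 mm; origin near the joint of the two handles, on the bench. Leave alone.
- tip_cup: Dark steel cup for tips, 64 mm diameter, 45 high, beyond the clamp; origin centre of its underside. Leave alone.
There are look-alikes about, which are no part of the job. Leave any blue or green look-alike of the carrier alone.

How it is judged:
By the outcome, as a careful person would: the job done as asked, in the order asked, and still so for the second after the job is handed in, with the robot touching nothing.
It also fails if it takes over 48 s, if anything falls off the work surface, if the arm or the gripper's body presses on something with over 40 N, if the wrist force passes 120 N, or if a joint passes its speed limit or range.

### The arm

A 6-joint arm with a two-finger parallel gripper is mounted at the origin on the work surface. World frame = base frame: x ahead of the robot, y to its left, z up, the work surface at z = 0. Lengths are in m, angles in rad, forces in N, time in s.
With the tool pointing down it reaches from about 0.35 to 0.775 m from the base axis. Payload 7.3 kg.
Tool frame: the origin (TCP) lies at the very end of the fingers, on their centre line; the grasp point (between the pads) lies 19 mm behind it; z points along the fingers, y is the direction in which the jaws open and shut (so a half turn about z gives the same grasp; the last joint's range is limited). The gripper opens to 92 mm and grips with 3 to 60 N. Pads are 19 mm wide; open, the fingers measure 130 mm over their backs; the gripper's body (75 mm by 190 mm) begins 47 mm behind the grasp point.
Start: joints at [1.138, 0.342, 1.524, -0, 1.275, -0.146], TCP at [0.148, 0.504, 0.227] pointing down, gripper open.
Joint ranges: [-2.53, 2.53], [-0.77, 2.02], [0.04, 2.7], [-1, 4.14], [0.28, 2.66], [-3.11, 3.11]. Speed limits (rad/s): [2.57, 2.57, 3.14, 3.14, 3.14, 3.14].

### API

Orientations are given as a rotation vector (axis times angle).
In Python, from plant import robot, vision gives the robot as it stands. Calls block until the motion is done:
- robot.move_to(position, orientation): joint-space move of the TCP to a pose.
- robot.move_linear(position, rate=0.15, frame=None, max_force=None): straight line of the TCP; frame=None keeps the orientation; rate is the mean speed in m/s. With max_force (N) it stops when the force on the tool has changed by that much, and returns True; else False.
- robot.goto_joints(angles): joint-space move.
- robot.let_go() and robot.close_gripper(newtons=None): open the fingers fully, or close them until they stop; newtons is the grip in N (None keeps the last).
- robot.dwell(seconds).
- robot.inverse_kinematics(position, orientation): joint angles nearest the present ones, or None.
- vision.snapshot(name): name is "scene" or "top"; returns the picture (384x512x3 uint8, blue, green, red); there is no depth.
- vision.camera_params(name): a dict with "mtx" (3x3 intrinsics, pixels), "camera_from_world" (4x4, takes a point from world to camera coordinates). Camera axes: x right, y down, z forward; pixel columns grow to the right and rows downward; lengths in m; the calibration is good to about 2 mm. A picture is of the moment at which its call begins. camera_params takes no time and is no camera call.
A pose or a line that the arm cannot do raises robot.PlanningError and nothing moves.
- robot.close_job(): hands the job in, once; it reports no verdict.
Readings, each from a call of its own:
- robot.current_clock(): time.
- robot.current_q(): joint angles.
- robot.current_joint_vel(): joint speeds.
- robot.current_effort(): joint torques, N m.
- robot.current_ee_pos(): TCP position.
- robot.current_eef_rot(): TCP orientation.
- robot.current_force(): force on the tool from outside, world axes, zero at the start.
- robot.current_wrist_torque(): the same for the moment, N m.
- robot.current_finger_gap(): opening from 0.0 (shut) to 1.0 (fully open).
Only numpy, scipy, OpenCV 4.12 (cv2) and the standard library are available. Lean on these libraries where they do the work, as an engineer would, in place of code of your own. Each camera call takes 0.05 s, during which the arm holds its last target.

## Working session

There is one attempt and no reset: what is moved stays moved. The work goes in short steps, each a Python script; the robot and the scene stay as the last script left them, time stands still between calls to the robot, and variables do not carry over. Pictures are saved under pics/ and viewed, and the job is handed in when it is done.

```bash
ls; mkdir -p pics
python3 - <<'E'
from plant import robot, vision
import cv2,numpy as np
for n in("scene","top"):
    im=vision.snapshot(n); cv2.imwrite(f"pics/{n}0.png",im)
    p=vision.camera_params(n); print(n,np.round(p["mtx"],1).tolist()); print(np.round(p["camera_from_world"],4).tolist())
print(robot.current_clock(),robot.current_eef_rot(),robot.current_finger_gap())
E
```

```text
pics
scene [[435.0, 0.0, 256.5], [0.0, 435.0, 193.8], [0.0, 0.0, 1.0]]
[[0.1529, 0.9882, 0.004, -0.0492], [0.7241, -0.1093, -0.681, -0.3981], [-0.6726, 0.107, -0.7322, 1.5781], [0.0, 0.0, 0.0, 1.0]]
top [[354.4, 0.0, 259.8], [0.0, 354.4, 197.9], [0.0, 0.0, 1.0]]
[[-0.0127, -0.9998, -0.0174, -0.0385], [-0.9868, 0.0153, -0.1614, 0.5799], [0.1617, 0.0151, -0.9867, 0.771], [0.0, 0.0, 0.0, 1.0]]
0.1 [-4.48879198e-01 -3.10898793e+00  1.98197634e-03] 0.9985286210290025
```

View pics/scene0.png

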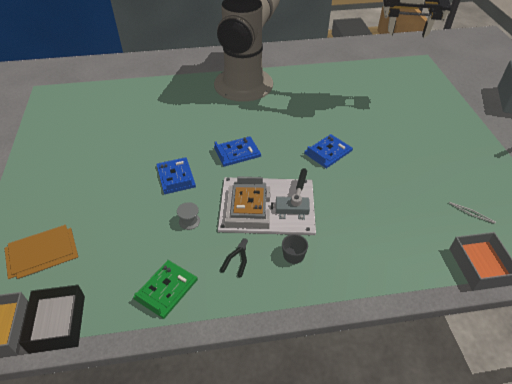

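View pics/top0.png

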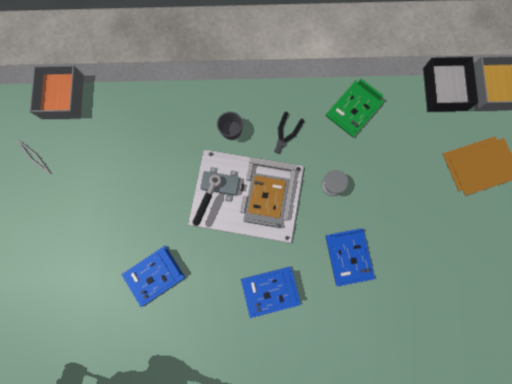

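The carrier (grey tray, brown board, in the fixture) is at top px (266,197) and scene px (249,200). These could be mistaken for it:
- **Blue boards:** top (350,257), (270,292) and (153,277).
- **Green board:** top (355,108).
- **Brown loose sheets:** top (482,165).

By the description, it's the one in the channel at (266,197). I'll check it in a close crop.

Run:
```python
import cv2,numpy as np
a=cv2.imread("pics/top0.png")[140:250,180:310]; b=cv2.imread("pics/scene0.png")[160:240,210:325]
cv2.imwrite("pics/top_c.png",cv2.resize(a,None,fx=5.4,fy=5.4,interpolation=cv2.INTER_CUBIC))
cv2.imwrite("pics/scene_c.png",cv2.resize(b,None,fx=6.5,fy=6.5,interpolation=cv2.INTER_CUBIC))
```

```text
(no output)
```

View pics/top_c.png

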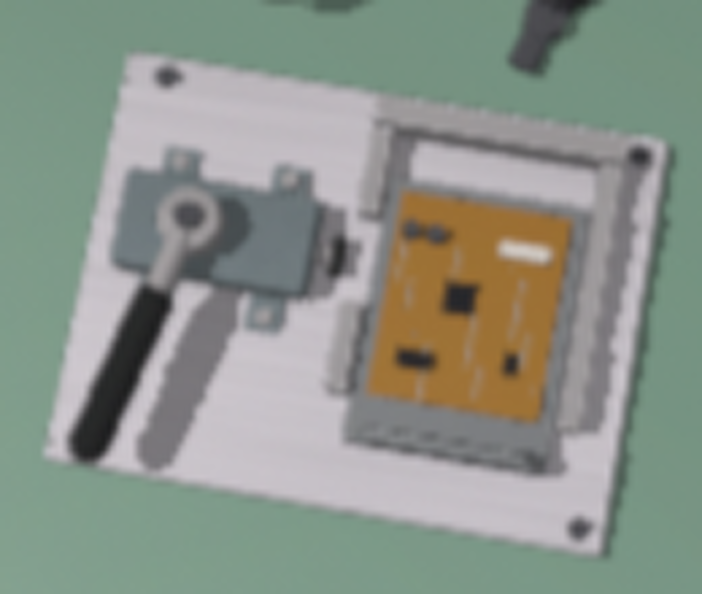

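View pics/scene_c.png

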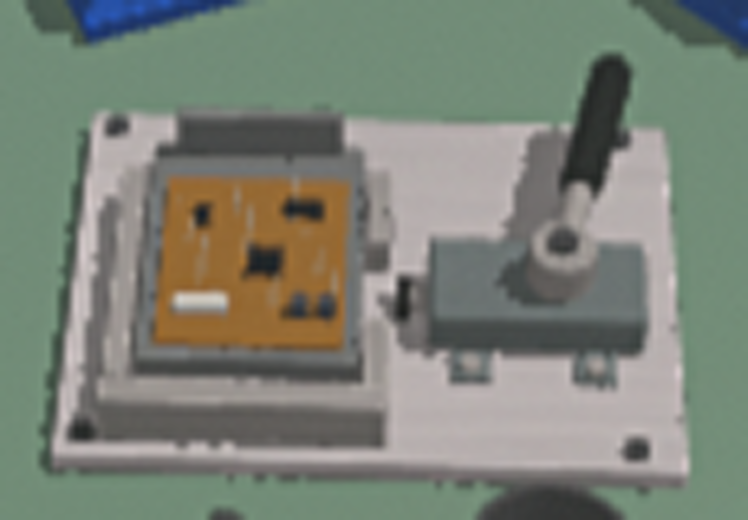

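The crop confirms the carrier: brown board on a grey tray inside the rails, with a visible gap to the end stop (top crop ~(500,170)). The lip is at the near end (450,450), and the lever is open at (115,390), pointing to -x. Next I'll measure the fixture frame from the plate corners in both views.

```bash
cat > h.py <<'E'
import cv2,numpy as np
from plant import robot, vision
def cam(n):
    p=vision.camera_params(n); return np.array(p["mtx"]),np.array(p["camera_from_world"])
def ray(n,uv,z):
    K,T=cam(n); d=np.linalg.solve(K,[uv[0],uv[1],1]); R=T[:3,:3]; c=-R.T@T[:3,3]; d=R.T@d
    return c+d*(z-c[2])/d[2]
def proj(n,P):
    K,T=cam(n); q=K@(T[:3,:3]@np.asarray(P)+T[:3,3]); return q[:2]/q[2]
def F2W(f,p):  # f=(x,y,yaw)
    c,s=np.cos(f[2]),np.sin(f[2]); return np.array([f[0]+c*p[0]-s*p[1],f[1]+s*p[0]+c*p[1],p[2]])
def W2F(f,P):
    c,s=np.cos(f[2]),np.sin(f[2]); d=np.asarray(P)[:2]-f[:2]; return np.array([c*d[0]+s*d[1],-s*d[0]+c*d[1]])
E
python3 - <<'E'
from h import *
from scipy.optimize import least_squares
from scipy.spatial.transform import Rotation as R
allp=[]
ref=np.array([[-110,-75],[80,-75],[80,175],[-110,175]])/1000
def fit(W,M):
    wc,mc=W.mean(0),M.mean(0); H=((M-mc).T@(W-wc)); th=np.arctan2(H[0,1]-H[1,0],H[0,0]+H[1,1])
    c,s=np.cos(th),np.sin(th); t=wc-np.array([[c,-s],[s,c]])@mc; return np.array([t[0],t[1],th])
for n,roi in(("top",(180,140,310,250)),("scene",(210,165,325,240))):
    im=cv2.imread(f"pics/{n}0.png"); hsv=cv2.cvtColor(im,cv2.COLOR_BGR2HSV)
    # not green bench: plate whitish
    m=((hsv[...,1]<45)&(hsv[...,2]>90)).astype(np.uint8)
    k=np.zeros_like(m); x0,y0,x1,y1=roi; k[y0:y1,x0:x1]=m[y0:y1,x0:x1]
    cs,_=cv2.findContours(k,0,cv2.CHAIN_APPROX_NONE); c=max(cs,key=cv2.contourArea); hull=cv2.convexHull(c)
    q=cv2.approxPolyN(hull,4).reshape(-1,2).astype(float)
    W=np.array([ray(n,u,.012)[:2] for u in q]); print(n,q.tolist(),np.round(W,4).tolist())
    print([round(float(np.linalg.norm(W[i]-W[i-1])),4) for i in range(4)])
    best=None
    for fl in(0,1):
      for k in range(4):
        Wk=np.roll(W[::-1] if fl else W,k,0); f=fit(Wk,ref); e=max(np.linalg.norm(F2W(f,(*r,0))[:2]-w) for r,w in zip(ref,Wk))
        if abs(f[2])<1.2 and (best is None or e<best[1]): best=(f,e)
    print(n,np.round(best[0],4),best[1]); allp.append(best[0])
for n in("top","scene"):
    f=np.mean(allp,0)
    im=cv2.resize(cv2.imread(f"pics/{n}0.png"),None,fx=5,fy=5,interpolation=cv2.INTER_CUBIC)
    for p in [(-.11,-.075,.012),(.08,-.075,.012),(.08,.175,.012),(-.11,.175,.012),(.06,0,.036),(0,.125,.05),(.085*np.cos(np.radians(167.3)),.125+.085*np.sin(np.radians(167.3)),.05),(-.06,-.0465,.03),(-.06,.0465,.03),(.06,-.0465,.036),(.06,.0465,.036)]:
        u=proj(n,F2W(f,p)); cv2.circle(im,tuple(int(round(v*5+2)) for v in u),5,(0,0,255),-1)
    x0,y0,x1,y1=(180,140,310,250) if n=="top" else (210,160,325,240)
    cv2.imwrite(f"pics/{n}_ov.png",im[y0*5:y1*5,x0*5:x1*5])
# carrier: board mask + edges
im=cv2.imread("pics/top0.png"); hsv=cv2.cvtColor(im,cv2.COLOR_BGR2HSV)
m=((hsv[...,0]>8)&(hsv[...,0]<25)&(hsv[...,1]>110)).astype(np.uint8); m[:, :235]=0;m[:,300:]=0;m[:165]=0;m[230:]=0
cs,_=cv2.findContours(m,0,2); c=max(cs,key=cv2.contourArea); r=cv2.minAreaRect(c);print(r)
for b in cv2.boxPoints(r): print(np.round(W2F(f,ray("top",b,.026))*1000,1))
np.save("f.npy",f);print(f)
E
```

```text
top [[305.0, 165.0], [292.0, 244.0], [186.0, 226.0], [203.0, 148.0]] [[0.6647, -0.1575], [0.474, -0.1206], [0.5199, 0.1307], [0.7122, 0.0926]]
[0.2545, 0.1942, 0.2554, 0.196]
top [ 0.5981 -0.0656 -0.1877] 0.004724599589898318
scene [[313.0, 179.0], [317.0, 243.0], [216.0, 232.0], [223.0, 174.0]] [[0.5232, 0.1306], [0.7429, 0.0866], [0.671, -0.1579], [0.4652, -0.1192]]
[0.2564, 0.2241, 0.2548, 0.2095]
scene [ 0.6037 -0.0671 -0.2314] 0.021265218041323516
((266.60235595703125, 196.25335693359375), (31.513072967529297, 37.595558166503906), 10.007979393005371)
[-60.3  36.8]
[30.1 39.4]
[ 31.1 -35.9]
[-58.9 -37.2]
[ 0.600901  -0.0663458 -0.2095518]
```

The top fit is good (250±4 mm × 190±5 mm). The scene fit took in the plate's side face. I'll refine with line fits on the top view and check the result in both overlays.

Run:
```python
from h import *
im=cv2.imread("pics/top0.png"); hsv=cv2.cvtColor(im,cv2.COLOR_BGR2HSV)
# crossing-level: bench saturation vs plate, upsampled for sub-pixel
big=cv2.resize(im[135:255,175:315],None,fx=8,fy=8,interpolation=cv2.INTER_LINEAR)
h=cv2.cvtColor(big,cv2.COLOR_BGR2HSV); m=((h[...,1]<35)&(h[...,2]>110)).astype(np.uint8)
cs,_=cv2.findContours(m,0,cv2.CHAIN_APPROX_NONE); c=max(cs,key=cv2.contourArea).reshape(-1,2).astype(float)
uv=(c+.5)/8-.5+[175,135]
W=np.array([ray("top",u,.012)[:2] for u in uv])
f=np.array([.5981,-.0656,-.1877])
for it in range(4):
    P=np.array([W2F(f,w) for w in W]); lines=[]
    # edges in fixture frame
    out={}
    for nm,ax,v in(("xm",0,-.11),("xp",0,.08),("ym",1,-.075),("yp",1,.175)):
        o=1-ax; lim=(-.06,.16) if o==1 else(-.095,.065)
        s=(abs(P[:,ax]-v)<.007)&(P[:,o]>lim[0])&(P[:,o]<lim[1])
        a,b=np.polyfit(P[s,o],P[s,ax],1); r=P[s,ax]-np.polyval((a,b),P[s,o]); g=abs(r)<.0015
        a,b=np.polyfit(P[s][g,o],P[s][g,ax],1); mid=.05 if o==1 else -.015
        out[nm]=(a,np.polyval((a,b),mid)-v)
    dth=np.mean([-out["xm"][0],-out["xp"][0],out["ym"][0],out["yp"][0]])
    print({k:(round(np.degrees(v[0]),2),round(v[1]*1000,2)) for k,v in out.items()})
    # centre shift at plate centre
    sh=np.array([(out["xm"][1]+out["xp"][1])/2,(out["ym"][1]+out["yp"][1])/2])
    cen=F2W(f,(-.015+sh[0],.05+sh[1],0)); th=f[2]+dth
    d=np.array([[np.cos(th),-np.sin(th)],[np.sin(th),np.cos(th)]])@[-.015,.05]
    f=np.array([cen[0]-d[0],cen[1]-d[1],th])
print(f); np.save("f.npy",f)
for n in("top","scene"):
    im=cv2.resize(cv2.imread(f"pics/{n}0.png"),None,fx=5,fy=5,interpolation=cv2.INTER_CUBIC)
    for p in [(-.11,-.075,.012),(.08,-.075,.012),(.08,.175,.012),(-.11,.175,.012),(.06,0,.036),(0,.125,.05),(.085*np.cos(np.radians(167.3)),.125+.085*np.sin(np.radians(167.3)),.05),(-.06,-.0465,.03),(-.06,.0465,.03),(.06,-.0465,.036),(.06,.0465,.036)]:
        u=proj(n,F2W(f,p)); cv2.circle(im,tuple(int(round(v*5+2)) for v in u),4,(0,0,255),-1)
    x0,y0,x1,y1=(180,140,310,250) if n=="top" else (210,160,325,240)
    cv2.imwrite(f"pics/{n}_ov2.png",im[y0*5:y1*5,x0*5:x1*5])
im=cv2.imread("pics/top0.png"); hsv=cv2.cvtColor(im,cv2.COLOR_BGR2HSV)
m=((hsv[...,0]>8)&(hsv[...,0]<25)&(hsv[...,1]>110)).astype(np.uint8); m[:, :235]=0;m[:,300:]=0;m[:165]=0;m[230:]=0
cs,_=cv2.findContours(m,0,2); c=max(cs,key=cv2.contourArea); r=cv2.minAreaRect(c)
print(np.round([W2F(f,ray("top",b,.026))*1000 for b in cv2.boxPoints(r)],1).tolist())
```

```text
{'xm': (np.float64(0.06), np.float64(-0.7)), 'xp': (np.float64(0.11), np.float64(1.63)), 'ym': (np.float64(0.06), np.float64(-0.5)), 'yp': (np.float64(-0.05), np.float64(1.74))}
{'xm': (np.float64(0.02), np.float64(-1.16)), 'xp': (np.float64(0.07), np.float64(1.16)), 'ym': (np.float64(0.1), np.float64(-1.11)), 'yp': (np.float64(-0.01), np.float64(1.12))}
{'xm': (np.float64(0.02), np.float64(-1.16)), 'xp': (np.float64(0.07), np.float64(1.16)), 'ym': (np.float64(0.1), np.float64(-1.11)), 'yp': (np.float64(-0.01), np.float64(1.11))}
{'xm': (np.float64(0.02), np.float64(-1.16)), 'xp': (np.float64(0.07), np.float64(1.16)), 'ym': (np.float64(0.1), np.float64(-1.11)), 'yp': (np.float64(-0.01), np.float64(1.11))}
[ 0.59863928 -0.06508139 -0.18837756]
[[-57.1, 37.3], [33.4, 37.9], [32.8, -37.3], [-57.2, -36.8]]
```

View pics/top_ov2.png

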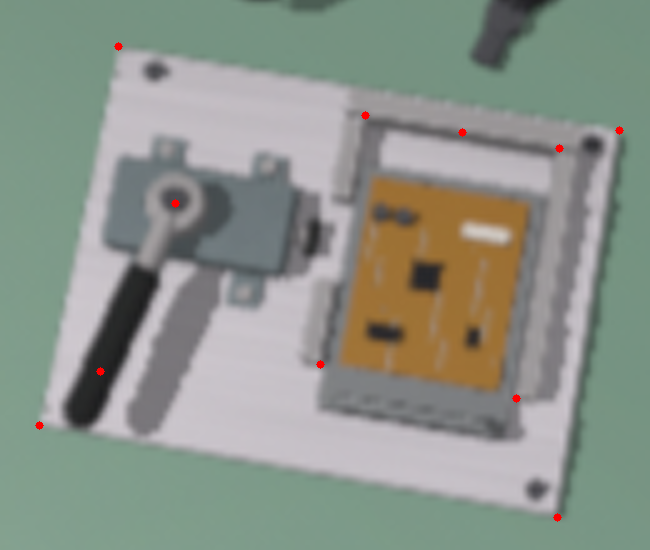

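View pics/scene_ov2.png

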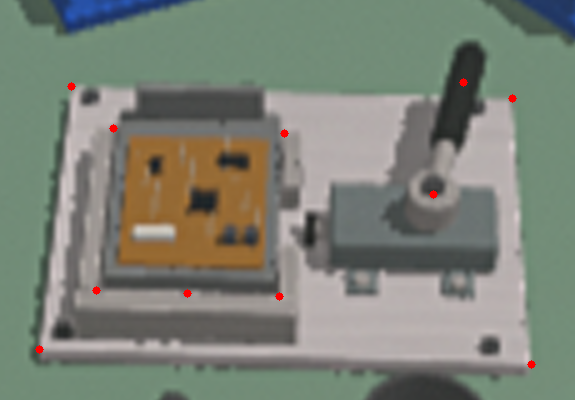

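The overlay corners, pivot and stop points land on the real features in both views (pivot on the pin, grip point on the black grip), so the frame is good to about 2 mm. The board centre at x≈-12 matches a carrier short of home. Next I'll measure the lip and cup, and check the plan's IK.

```bash
cat >> h.py <<'E'
from scipy.spatial.transform import Rotation as Rot
def ori(f,a,flip=True):  # tool x at fixture angle a (deg) (+180 if flip), pointing down
    return (Rot.from_euler('z',f[2]+np.radians(a)+(np.pi if flip else 0))*Rot.from_euler('x',np.pi)).as_rotvec()
PIV=np.array([0,.125])
def lev(f,q,off,r=.085,z=.038):
    """finger-centre pose `off` behind lever axis at lever angle q"""
    a=np.radians(167.3)-q; e=np.array([np.cos(a),np.sin(a)]); t=np.array([np.sin(a),-np.cos(a)])
    p=PIV+r*e-off*t
    return F2W(f,(*p,z)), np.degrees(a)-90
E
python3 - <<'E'
from h import *
f=np.load("f.npy")
for u in [(418/5+180,420/5+140),(425/5+180,415/5+140)]:
    print("lip top outer edge px->",np.round(W2F(f,ray("top",u,.046))*1000,1))
print("cup",np.round(W2F(f,ray("top",(231,125),.045))*1000,1), "spool",np.round(W2F(f,ray("top",(336,183),.046))*1000,1))
for flip in(0,1):
    for nm,P,a in[("c",F2W(f,(-.13,0,.028)),0),("c2",F2W(f,(-.065,0,.028)),0)]+[(f"q{q}",*lev(f,q,.018)) for q in(-.1,.5,1,1.4,1.65)]+[("up",lev(f,0,.03,z=.16)[0],77.3)]:
        j=robot.inverse_kinematics(P,ori(f,a,flip)); print(flip,nm,np.round(P,3),None if j is None else np.round(j,2))
E
```

```text
lip top outer edge px-> [-80.2  -4.6]
lip top outer edge px-> [-77.4  -7.4]
cup [140.4 113.5] spool [  42.6 -153.4]
0 c [ 0.471 -0.041  0.028] [-0.25  0.52  1.9  -0.    0.72  1.51]
0 c2 [ 0.535 -0.053  0.028] [-0.24  0.6   1.72 -0.    0.82  1.52]
0 q-0.1 [0.536 0.066 0.038] [-0.02  0.59  1.71 -0.    0.84  0.29]
0 q0.5 [0.556 0.114 0.038] [0.07 0.63 1.63 0.   0.89 0.98]
0 q1 [0.591 0.139 0.038] [ 0.1   0.69  1.51 -0.    0.95  1.51]
0 q1.4 [0.625 0.145 0.038] [ 0.11  0.74  1.4  -0.    1.01  1.92]
0 q1.65 [0.646 0.141 0.038] [ 0.1   0.77  1.33 -0.    1.05  2.16]
0 up [0.532 0.064 0.16 ] [-0.02  0.42  1.59 -0.    1.12  0.39]
1 c [ 0.471 -0.041  0.028] [-0.25  0.52  1.9  -0.    0.72 -1.63]
1 c2 [ 0.535 -0.053  0.028] [-0.24  0.6   1.72  0.    0.82 -1.62]
1 q-0.1 [0.536 0.066 0.038] [-0.02  0.59  1.71 -0.    0.84 -2.85]
1 q0.5 [0.556 0.114 0.038] [ 0.07  0.63  1.63  0.    0.89 -2.16]
1 q1 [0.591 0.139 0.038] [ 0.1   0.69  1.51  0.    0.95 -1.63]
1 q1.4 [0.625 0.145 0.038] [ 0.11  0.74  1.4   0.    1.01 -1.22]
1 q1.65 [0.646 0.141 0.038] [ 0.1   0.77  1.33 -0.    1.05 -0.98]
1 up [0.532 0.064 0.16 ] [-0.02  0.42  1.59 -0.    1.12 -2.75]
```

The lip face is at x≈-79, so the carrier is about 19 mm short, within the stated 15–40 mm. Every pose is reachable and the cup is well clear. Now pushing the carrier.

Run:
```python
from h import *
f=np.load("f.npy"); o=ori(f,0,0)
robot.close_gripper(10)
robot.move_to(F2W(f,(-.115,0,.15)),o)
robot.move_linear(F2W(f,(-.115,0,.029)),rate=.12,max_force=10)
print(robot.current_clock(),robot.current_ee_pos(),W2F(f,robot.current_ee_pos()))
F0=np.array(robot.current_force())
for tgt,r in((-.092,.05),(-.075,.04),(-.055,.02)):
    s=robot.move_linear(F2W(f,(tgt,0,.029)),rate=r,max_force=16)
    print(s,np.round(W2F(f,robot.current_ee_pos())*1000,1),np.round(np.array(robot.current_force())-F0,1),robot.current_clock())
cv2.imwrite("pics/top1.png",cv2.resize(vision.snapshot("top")[140:250,180:310],None,fx=5,fy=5,interpolation=cv2.INTER_CUBIC))
```

```text
5.0 [ 0.48614211 -0.04360913  0.02955017] [-1.14528029e-01  2.55659609e-05]
False [-92.   0.] [-0.6  0.4  0.1] 5.6083
False [-74.7  -0. ] [-0.7  0.3  0.5] 6.1833
True [-71.5   0.1] [-1.5  0.4  0.1] 6.7
```

View pics/top1.png

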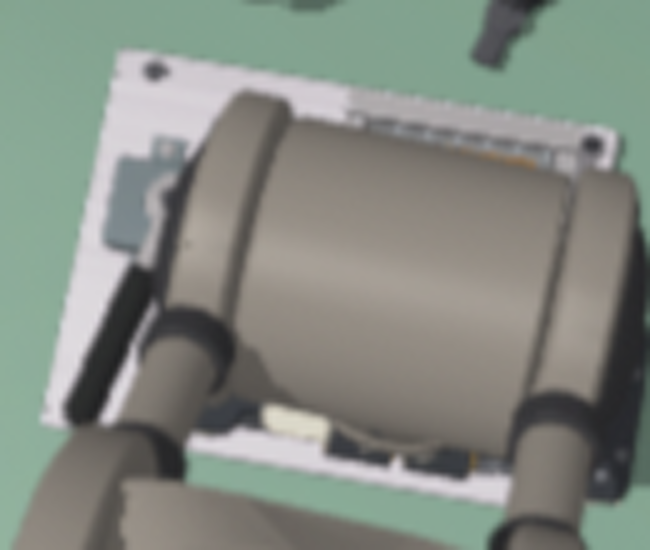

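The view is mostly blocked by the arm, but the board edge (500,160) is now close to the stop. The push halted at -71.5, within 2 mm of the expected -69.5. I'll push again firmly to confirm it's a hard stop.

Run:
```python
from h import *
f=np.load("f.npy"); o=ori(f,0,0)
F0=np.array(robot.current_force())
s=robot.move_linear(F2W(f,(-.060,0,.029)),rate=.015,max_force=25)
print(s,np.round(W2F(f,robot.current_ee_pos())*1000,1),np.round(np.array(robot.current_force())-F0,1))
robot.dwell(.2);print(np.round(W2F(f,robot.current_ee_pos())*1000,1),np.round(np.array(robot.current_force())-F0,1))
robot.move_linear(F2W(f,(-.095,0,.029)),rate=.1)
robot.move_linear(F2W(f,(-.095,0,.13)),rate=.2)
# to lever start
P,a=lev(f,0,.032,z=.12)
robot.move_to(P,ori(f,a,0))
print(robot.current_clock())
cv2.imwrite("pics/scene2.png",cv2.resize(vision.snapshot("scene")[160:240,210:325],None,fx=6.5,fy=6.5,interpolation=cv2.INTER_CUBIC))
cv2.imwrite("pics/top2.png",cv2.resize(vision.snapshot("top")[140:250,180:310],None,fx=5,fy=5,interpolation=cv2.INTER_CUBIC))
```

```text
True [-71.7   0.2] [-1.2  1.2  0. ]
[-71.9   0.2] [-0.6  1.  -0.7]
9.55
```

View pics/scene2.png

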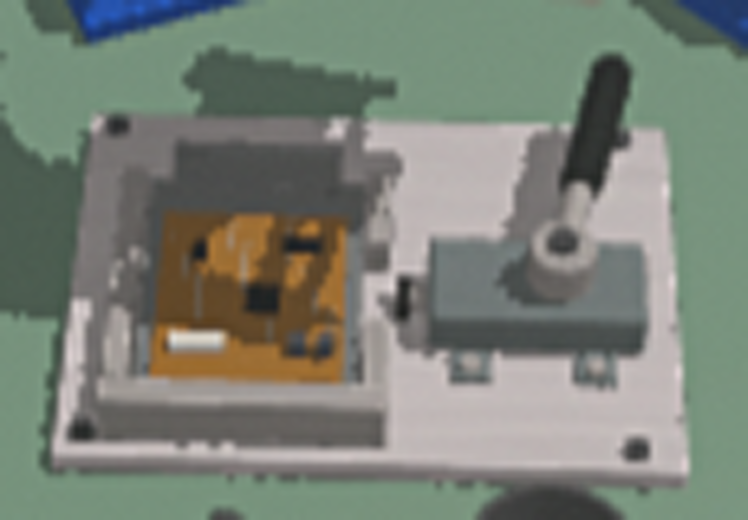

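View pics/top2.png

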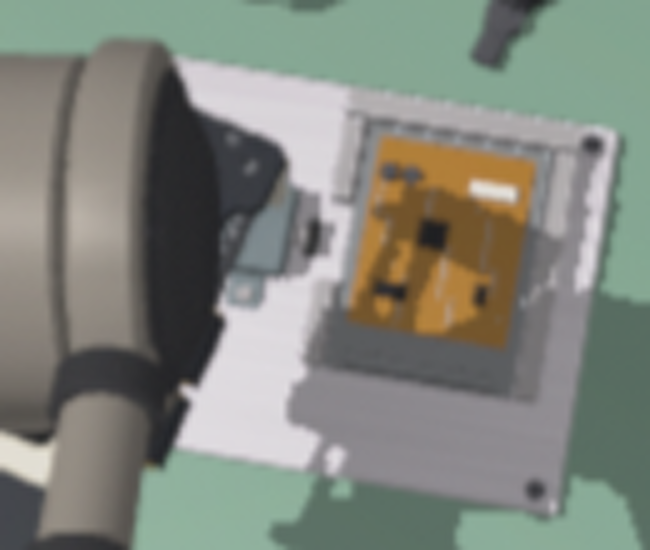

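The scene picture shows the board moved up to the stop (~(250,375)) and the lever still open. In the top view the carrier's far edge (450,140) is at the stop line and its lip end (420,380) is at the rail ends. The second push (25 N) moved it only 0.2 mm, so it's a hard stop. Next is a quick projection check of home (x=±60 at z 24 mm) and 3 mm short of it.

Run:
```python
from h import *
f=np.load("f.npy"); im=cv2.imread("pics/top2.png")
im=cv2.resize(im[90:430,290:610],None,fx=1.7,fy=1.7,interpolation=cv2.INTER_CUBIC)
def px(p):
    u=proj("top",F2W(f,p)); return tuple(int(round(((u[i]+.5-(180,140)[i])*5-(290,90)[i])*1.7)) for i in(0,1))
for ys in(-.03,-.01,.01,.03):
    cv2.circle(im,px((.06,ys,.024)),2,(0,0,255),-1); cv2.circle(im,px((-.06,ys,.046)),2,(0,0,255),-1)
    cv2.circle(im,px((-.063,ys+.005,.046)),2,(255,0,0),-1); cv2.circle(im,px((.057,ys+.005,.024)),2,(255,0,0),-1)
cv2.imwrite("pics/top2_ov.png",im)
```

```text
(no output)
```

View pics/top2_ov.png

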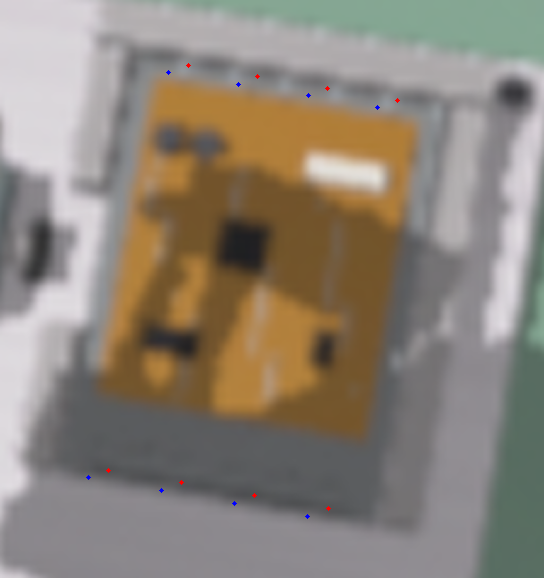

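The carrier's edges lie on the red (home) marks at both ends. Now the lever: descend behind it, then sweep with the tool turning along the arc.

Run:
```python
from h import *
f=np.load("f.npy")
P,a=lev(f,0,.032,z=.038)
print(robot.move_linear(P,rate=.12,max_force=8))
F0=np.array(robot.current_force()); off=.0195
log=[]
for q in np.arange(0,1.56,.13):
    P,a=lev(f,q,off)
    s=robot.move_linear(P,rate=.08,frame=ori(f,a,0),max_force=30)
    log.append((round(q,2),s,np.round(np.array(robot.current_force())-F0,1).tolist()))
    if s: break
for l in log: print(l)
print(robot.current_clock(),np.round(robot.current_ee_pos(),3))
cv2.imwrite("pics/scene3.png",cv2.resize(vision.snapshot("scene")[150:250,210:345],None,fx=5.5,fy=5.5,interpolation=cv2.INTER_CUBIC))
```

```text
False
(np.float64(0.0), False, [-1.1, -0.5, -1.1])
(np.float64(0.13), False, [-1.0, -2.3, -0.4])
(np.float64(0.26), False, [-2.1, -4.3, 0.1])
(np.float64(0.39), False, [-2.6, -3.8, 0.5])
(np.float64(0.52), False, [-3.9, -4.7, 0.5])
(np.float64(0.65), False, [-4.1, -4.3, 1.0])
(np.float64(0.78), False, [-5.9, -4.2, 1.0])
(np.float64(0.91), False, [-4.8, -2.8, 0.7])
(np.float64(1.04), False, [-6.0, -1.6, 0.7])
(np.float64(1.17), False, [-4.8, 0.4, 1.2])
(np.float64(1.3), False, [-1.5, 0.2, -0.7])
(np.float64(1.43), False, [-1.2, -0.7, -0.7])
14.0 [0.626 0.145 0.038]
```

View pics/scene3.png

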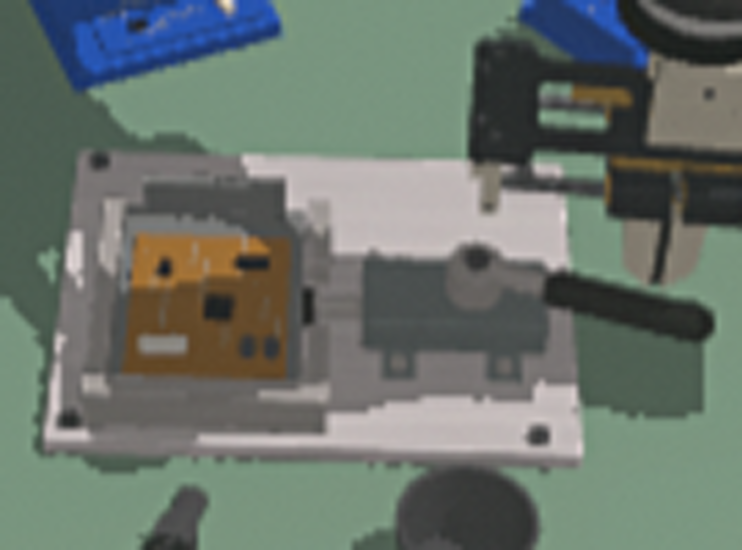

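The lever has snapped ahead of the finger (grip at (640,305)), and the foot (307,305) is against the carrier. I'll retract and verify.

Run:
```python
from h import *
f=np.load("f.npy")
P,a=lev(f,1.43,.045); robot.move_linear(P,rate=.1)
P2=P.copy(); P2[2]=.2; robot.move_linear(P2,rate=.2)
robot.goto_joints([1.138,0.342,1.524,0,1.275,-0.146]); robot.dwell(.3)
print(robot.current_clock(),robot.current_force())
for n,(x0,y0,x1,y1) in(("top",(160,130,310,250)),("scene",(210,150,345,250))):
    im=vision.snapshot(n); cv2.imwrite(f"pics/{n}4full.png",im)
    b=cv2.resize(im[y0:y1,x0:x1],None,fx=5,fy=5,interpolation=cv2.INTER_CUBIC)
    for p in [(.06,-.02,.024),(-.06,-.02,.046),(.06,.02,.024),(-.06,.02,.046)]+[(*(PIV+.085*np.array([np.cos(t),np.sin(t)])),.05) for t in [np.radians(167.3)-1.65,np.radians(167.3)-1.35]]:
        u=proj(n,F2W(f,p)); cv2.circle(b,(int((u[0]+.5-x0)*5),int((u[1]+.5-y0)*5)),3,(0,0,255),-1)
    cv2.imwrite(f"pics/{n}4.png",b)
im=cv2.imread("pics/top4full.png"); hsv=cv2.cvtColor(im,cv2.COLOR_BGR2HSV)
m=((hsv[...,0]>8)&(hsv[...,0]<25)&(hsv[...,1]>110)).astype(np.uint8); m[:, :235]=0;m[:,300:]=0;m[:155]=0;m[230:]=0
cs,_=cv2.findContours(m,0,2); c=max(cs,key=cv2.contourArea); r=cv2.minAreaRect(c)
print(np.round([W2F(f,ray("top",b,.026))*1000 for b in cv2.boxPoints(r)],1).tolist())
```

```text
17.7833 [-0.16874158 -0.01063536 -0.38506079]
[[-37.0, 35.2], [53.4, 36.7], [53.5, -38.5], [-36.5, -38.8]]
```

View pics/top4.png

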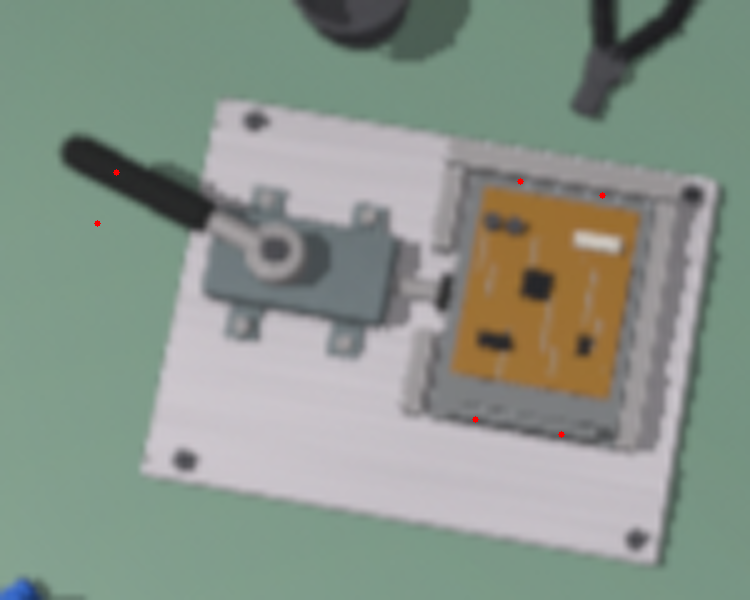

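View pics/scene4.png

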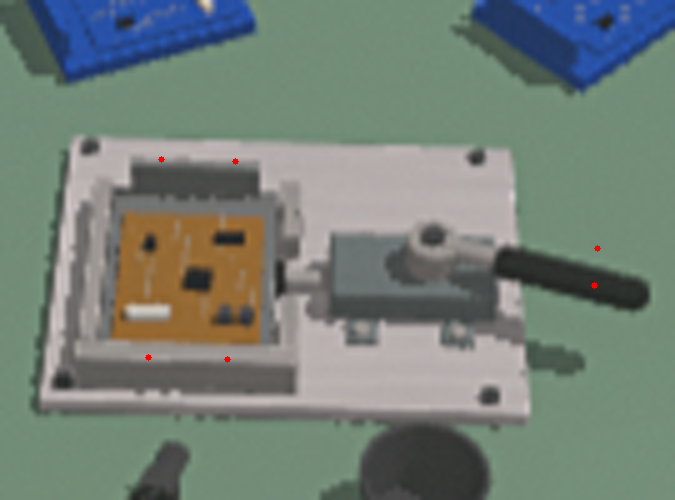

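View pics/top4full.png

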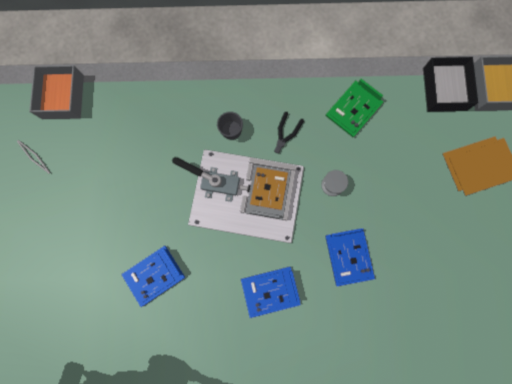

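The lever lies on the 1.65 lock mark in both views: its grip passes over (116,172) in top and (595,285) in scene. The foot touches the carrier's side, and the carrier's ends are on the home marks. The spool, cutters and cup haven't moved. Handing in.

```bash
python3 -c "
from plant import robot
print(robot.close_job(),robot.current_clock())"
```

```text
the job is handed in; nothing more can be done
the job is handed in; nothing more can be done
```

The carrier is home against the end stop, and the clamp lever is locked with its foot pressing the carrier. I handed the job in at about 18 s of the 48 s allowed.

- **Carrier:** I pushed it about 20 mm with closed fingertips on the lip until it stopped hard. A second push with a 25 N limit moved it only 0.2 mm. In the last pictures both its ends sit on the projected home marks.
- **Lever:** I swept it round its arc with contact forces up to about 7 N. It snapped past the dead point and now lies on the 1.65 rad lock mark in both views.
- **Surroundings:** In the final picture the spool, cutters, cup and look-alikes are where they started, and the arm is back at its start pose, clear of everything.

**Checks that disagreed:**
- The fingers stopped about 2 mm short of the position I predicted. I put this down to the finger's depth and the 2 mm calibration, because the stop was hard and the pictures agree.
- The scene-view fit of the base plate was off because it took in the plate's side face. I used the top-view fit instead and checked it against both views.

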